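Set the drilling jig's depth sleeve and its spindle end play

TASK

On the drilling jig, first click the wide scale sleeve round to 6 (the sixth line after the broad zero line, brought to the index line). Then screw the narrower knurled end cap down until it bottoms out, back it off a quarter turn, and finish while still gripping the cap there so that its set-screw can be locked. Leave the sleeve at 6 and do not disturb the spare nut, the screwdriver and the wood offcut lying beside the jig.

Things in the scene. Friction and masses are not known exactly. Their poses are not given: they have to be found in the camera images.
- jig: Drilling jig, bolted down at a different place and any yaw each time: aluminium plate 110 x 260 x 12 mm (x, y, z), origin at the centre of its underside on the table. Two upright stations stand on it: the scale sleeve's vertical axis at y = +75 mm, the end cap's at y = -75 mm of the jig's frame. Nothing else on it is higher than 34 mm above the table.
- sleeve_center (a point): Centre (half-way up) of the scale sleeve, the wider station: knurled aluminium cylinder 54 mm in diameter, 36 mm high, from 34 to 70 mm above the table; it turns about its vertical axis and does not rise. The neck below it is 34 mm in diameter: finger tips may reach down to 20 mm above the table. A fixed core 29 mm in diameter stands 2 mm proud of its top.
- index_line (a point): Outer end of the index line, a fixed dark line on the core in the sleeve's top; it points to -x of the jig. The black lines on the sleeve's top run from 0 (5 mm broad, long) to 10, counter-clockwise seen from above, one every 22.5 degrees; 5 and 10 are long, the others short and thin. The line at the index line is the value set.
- sleeve (a joint): Angle of the scale sleeve in rad: 0 at value 0, growing as it is turned clockwise seen from above; 0.3927 rad (22.5 degrees) a value, so value 6 is 2.356; stops at 0 and 10. A spring detent (about 0.1 N m to get over) pulls it into whole values. It starts at 0 to 4.
- cap_center (a point): Centre (half-way up) of the end cap, the narrower station: knurled steel cylinder 38 mm in diameter, 28 mm high. Home, its centre is 64 mm above the table. Right-hand thread, 4 mm a turn: it comes down turned clockwise seen from above. The collar below is 29 mm in diameter down to 28 mm above the table. A dark line on its top points the way of the index line when the cap is home.
- cap (a joint): Angle of the end cap in rad: 0 when bottomed out (hard stop), growing as it is unscrewed, counter-clockwise seen from above; a quarter turn back is 1.571. Friction about 0.05 N m; it stays where it is left. It starts 1.9 to 3.6 from home. Cap and sleeve are round: grip from above at any yaw and turn up to some 1.5 rad a grasp.
- spare_nut: Bystander, loose: a steel ring nut 38 mm in diameter, 22 mm high, lying beside the jig. Origin: centre of its underside.
- screwdriver: Bystander, loose: a screwdriver 190 mm long lying beside the jig. Origin: underside, near its middle.
- offcut: Bystander, loose: a wood offcut 45 x 70 x 22 mm beside the jig. Origin: centre of its underside.

How it is judged (in metres and radians):
On the way, in this order (a step that is already met when the one before it is completed fails the run):
1. the scale sleeve is clicked to 6 (value of joint sleeve between 2.21 and 2.5 rad and contact force between the fingers and sleeve below 0.1 N), for 0.2 s.
2. the end cap is screwed down until it bottoms out (value of joint cap below 0.07 rad), for 0.1 s.
At the end, for the whole second after the job is handed in: The cap stands still a quarter turn (90 degrees, 20 either way) back from home with the fingers still gripping it (more than 2 N of contact), and the scale sleeve stands at 6 (within 0.145 rad) (value of joint cap between 1.22 and 1.92 rad and velocity of joint cap between -0.1 and 0.1 rad/s and contact force between the fingers and cap above 2 N and value of joint sleeve between 2.21 and 2.5 rad); the arm keeps its last pose, push and grip.
It fails at once if the nut, the screwdriver or the offcut beside the jig is pushed more than 25 mm from its place (distance of any of spare_nut, screwdriver, offcut from where it was at the start of the episode above 0.025 m).
It also fails if it takes over 72 s, if anything falls off the work surface, if the arm or the gripper's body presses on something with over 40 N, if the wrist force passes 120 N, or if a joint passes its speed limit or range.

ROBOT

A 6-joint arm with a two-finger parallel gripper is mounted at the origin on the work surface. World frame = base frame: x ahead of the robot, y to its left, z up, the work surface at z = 0. Lengths are in m, angles in degrees, forces in N, time in s.
With the tool pointing down it reaches from about 0.35 to 0.875 m from the base axis. Payload 4.2 kg.
Tool frame: the origin (TCP) lies between the finger pads; the fingertips stand 11 mm ahead of it and the grasp point (between the pads) lies 8 mm behind it; z points along the fingers, y is the direction in which the jaws open and shut (so a half turn about z gives the same grasp; the last joint's range is limited). The gripper opens to 87 mm and grips with 3 to 60 N. Pads are 19 mm wide; open, the fingers measure 117 mm over their backs; the gripper's body (75 mm by 190 mm) begins 51 mm behind the grasp point.
Start: joints at [-55.657, 22.042, 0.453, 0, -68.411, -14.817], TCP at [0.209, -0.589, 0.194] pointing down, gripper open.
Joint ranges: [-179.83, 179.83], [-69.29, 118.12], [-61.27, 80.66], [-181.25, 117.63], [-171.15, -9.14], [-177.46, 177.46]. Speed limits (degrees/s): [159.86, 159.86, 180, 180, 180, 180].

INTERFACE

Orientations are given as a 3x3 rotation matrix whose columns are the frame's x, y, z axes.
In Python, from station import sense, capture, get_calibration, finish_job, search_frame, cut_out gives the robot as it stands.
- The arm moves only by the tool arm_command, never from a script. Its argument "rows" is a list of rows, each an object with "fingers": the opening in per cent of the stroke, from 0 (shut) to 100 (fully open); "travel": the shift along the tool's x, y, z in cm, a list of three; "roll": the turn about the tool's z in degrees. A call has 1 to 10 rows; each row is the pose to reach, as a shift and turn from the pose commanded when the call began, along the tool's axes at that moment; what a row does not reach only later rows make up. A row lasts 1/10 s, in which the tool goes at most 50 mm and 8.59 degrees, less where a joint would pass 70% of its speed; a pose out of reach is approached as far as the arm can. A call with a gripper value outside its range is refused whole. The fingers move at their own pace and stop on an object; the grip force is fixed at half the most. Time passes only in rows, so rows that repeat a pose let the fingers close. It gives the time, the measured TCP pose, the force and the opening at its end, in the units of the state.
- sense(): the state, without advancing time (a new reading comes with each control period).
- capture(name): name is "side" or "top"; returns (picture, depth): 384x512x3 uint8, red, green, blue; 384x512 float32, m along the optical axis (not along the pixel's ray), 0 where there is no reading.
- get_calibration(name): a dict with "fov_y" (degrees; the focal length in pixels is half the picture's height over the tangent of half this angle, whatever the lens; pixels are square), "cx", "cy" (the principal point, pixels), "origin" and "attitude" of the camera in the world. Camera axes: x right, y down, z forward; pixel columns grow to the right and rows downward; lengths in m; the calibration is good to about 2 mm. A picture is of the moment at which its call begins. get_calibration takes no time and is no camera call.
- finish_job(): hands the job in, once; it reports no verdict.
Trained networks look in the newest picture that a camera, given by its name, has taken for a name from the list of things; names that differ only in an ending like _2 or _b are one class to them, and where a whole thing is asked for, a point or a joint stands for the part that bears it (a point fixed in the world has none). Each returns a list of dicts, best first, with "p" (0 to 1); they miss things now and then, are a little off and sometimes report something else, mostly with a low value. They report only what shows in the picture. A call takes as long as a camera call.
- search_frame(camera, label): "position" ([x, y, z] in m, in world coordinates, good to about 4 mm: the middle of the surface that is visible of it).
- cut_out(camera, label): "mask" (384x512 bool, what is visible of it).
The state is a dict: "time_s": time; "joints": joint angles; "joint_velocities": joint speeds; "effort": joint torques, N m; "tcp_pos": TCP position; "ee_rot": TCP orientation; "wrist_force": force on the tool from outside, world axes, zero at the start; "moment": the same for the moment, N m; "gripper_width": opening from 0.0 (shut) to 1.0 (fully open).
Only numpy, scipy, OpenCV 4.12 (cv2) and the standard library are available. Lean on these libraries where they do the work, as an engineer would, in place of code of your own. Each camera call takes 0.05 s, during which the arm holds its last target. There are 200 camera calls.

## Working session

There is one attempt and no reset: what is moved stays moved. The work goes in short steps, Python scripts to look and compute and a tool call to move; the robot and the scene stay as the last step left them, time stands still between calls to the robot, and variables do not carry over. Pictures are saved under pics/ and viewed, about 8 in all and at most 12, crops included, and the job is handed in when it is done.

Besides the shell and the picture viewer there is one more tool, called as name(argument=value, ...) on one line, values as JSON. arm_command: Moves the arm, as the interface text tells. Its arguments: {"type":"object","properties":{"rows":{"type":"array","items":{"type":"object","properties":{"fingers":{"type":"number"},"travel":{"type":"array","items":{"type":"number"}},"roll":{"type":"number"}}}}},"required":["rows"]}

```bash
mkdir -p pics; ls; cat > h.py <<'E'
import numpy as np, cv2
from station import *
def cal(n):
    c=get_calibration(n); f=192/np.tan(np.radians(c['fov_y'])/2)
    return f,c['cx'],c['cy'],np.array(c['origin']),np.array(c['attitude'])
def px(n,P):
    f,cx,cy,o,R=cal(n); q=R.T@(np.array(P)-o); return np.array([cx+f*q[0]/q[2],cy+f*q[1]/q[2]])
def onz(n,u,v,z):
    f,cx,cy,o,R=cal(n); d=R@np.array([(u-cx)/f,(v-cy)/f,1]); return o+d*(z-o[2])/d[2]
def save(n,im): cv2.imwrite('pics/'+n+'.png',im[...,::-1])
E
python3 - <<'E'
from h import *
for n in('top','side'):
    im,d=capture(n); save(n+'0',im); c=get_calibration(n); print(n,c)
    for l in('jig','sleeve_center','index_line','cap_center','spare_nut','screwdriver','offcut'):
        print(l,[(np.round(r['position'],3).tolist(),round(r['p'],2)) for r in search_frame(n,l)[:2]])
s=sense();print(s)
E
```

```text
pics
top {'fov_y': 44.73733015944941, 'cx': 260.841248771987, 'cy': 194.02406074652512, 'origin': array([0.47204485, 0.02686737, 0.85330638]), 'attitude': array([[ 0.00223986, -0.99250432,  0.122189  ],
       [-0.99957007,  0.00135003,  0.02928906],
       [-0.02923448, -0.12220207, -0.99207459]])}
jig []
sleeve_center [([0.518, 0.036, 0.07], 0.97), ([0.65, 0.105, 0.079], 0.29)]
index_line [([0.579, 0.064, 0.012], 0.92)]
cap_center [([0.652, 0.099, 0.082], 0.71), ([0.518, 0.038, 0.068], 0.65)]
spare_nut [([0.712, 0.007, 0.025], 0.64), ([0.568, -0.051, 0.02], 0.51)]
screwdriver [([0.587, 0.18, 0.026], 0.58)]
offcut [([0.709, 0.006, 0.026], 0.78)]
side {'fov_y': 52.2314905767374, 'cx': 258.3075226998547, 'cy': 193.18915650211665, 'origin': array([0.44476926, 0.39811397, 0.58287317]), 'attitude': array([[-0.91134049, -0.33407228,  0.24052906],
       [-0.41164653,  0.73620189, -0.53717213],
       [ 0.00237637, -0.58855967, -0.80845029]])}
jig [([0.578, 0.086, 0.008], 0.78)]
sleeve_center [([0.512, 0.049, 0.072], 0.92)]
index_line [([0.58, 0.08, 0.013], 0.8)]
cap_center [([0.649, 0.107
[... 230 characters left out ...]
4141316e-04,
       -6.84086715e+01, -1.48166107e+01]), 'joint_velocities': array([ 0.12630717,  0.03201469, -0.02472226,  0.0081736 , -0.00600081,
       -0.14598641]), 'effort': array([ 1.78288701e-03, -3.90409613e+01,  1.87613153e+01,  4.22413543e+00,
        1.56201725e-02, -1.30665330e-05]), 'tcp_pos': array([ 0.20894654, -0.58903976,  0.19426514]), 'ee_rot': array([[-9.42481784e-01, -3.34257512e-01,  5.26789975e-05],
       [-3.34257515e-01,  9.42481783e-01, -5.54029881e-05],
       [-3.11301305e-05, -6.98246578e-05, -9.99999997e-01]]), 'wrist_force': array([0.05228726, 0.48194525, 1.03950729]), 'moment': array([0.02086728, 0.01040132, 0.01221089]), 'gripper_width': 0.9959787462319961}
```

```bash
python3 - <<'E'
from h import *
im=cv2.imread('pics/top0.png'); 
u,v=px('top',[.58,.07,.05]).astype(int); print(u,v)
u0,v0=u-110,v-82; print(u0,v0)
c=cv2.resize(im[v0:v0+165,u0:u0+220],(800,600),interpolation=cv2.INTER_CUBIC)
cv2.imwrite('pics/c0.png',c)
E
```

```text
249 188
139 106
```

View pics/top0.png

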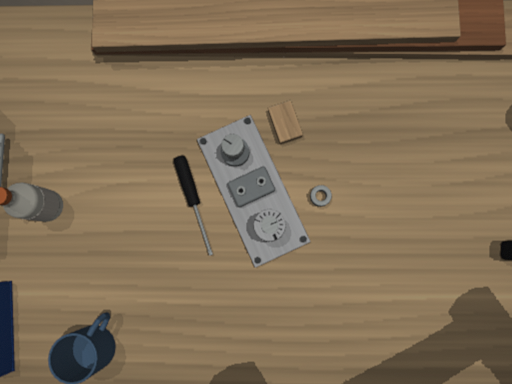

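View pics/c0.png

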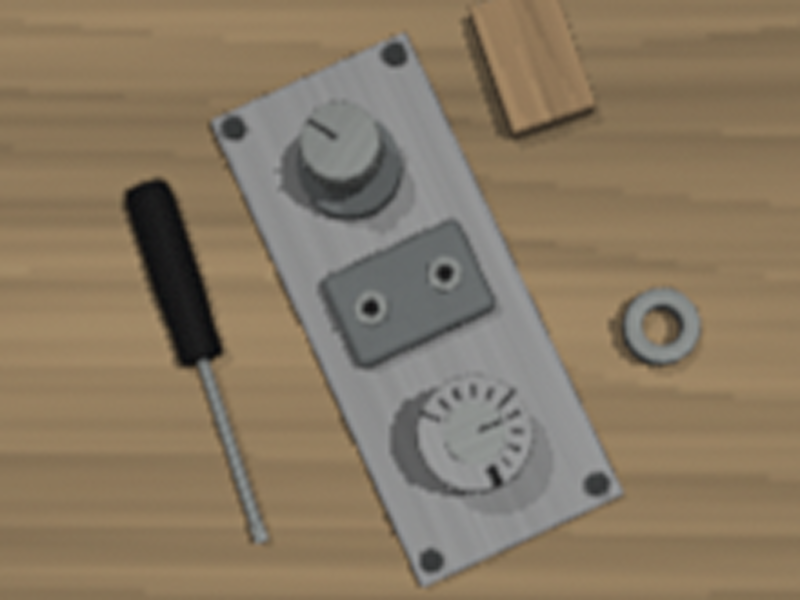

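The top picture shows the jig from (198,140) to (308,240). The cap is at (232,148) with its line pointing up-left, and the sleeve at (269,226) with its broad zero line at about (274,237). The index looks to be at about value 4. Next I fit the discs and angles.

```bash
cat >> h.py <<'E'
def pts(n,d):
    f,cx,cy,o,R=cal(n); v,u=np.mgrid[:384,:512]
    return np.stack([(u-cx)/f*d,(v-cy)/f*d,d],-1)@R.T+o
def disc(n,d,c,zlo,zhi,r):
    P=pts(n,d); m=(P[...,2]>zlo)&(P[...,2]<zhi)&(np.hypot(P[...,0]-c[0],P[...,1]-c[1])<r)
    q=P[m]; (x,y),R=cv2.minEnclosingCircle(q[:,:2].astype(np.float32))
    return np.round([x,y,R,*q.mean(0)],4),m.sum()
def rect(im,n,c,z,half=.035,N=280):
    # world-aligned view from above: world +x right, +y up
    g=np.linspace(-half,half,N); X,Y=np.meshgrid(c[0]+g,c[1]-g)
    f,cx,cy,o,R=cal(n); q=(np.stack([X,Y,np.full_like(X,z)],-1)-o)@R
    return cv2.remap(im,(cx+f*q[...,0]/q[...,2]).astype(np.float32),(cy+f*q[...,1]/q[...,2]).astype(np.float32),cv2.INTER_CUBIC)
E
python3 - <<'E'
from h import *
T=[]
for n in('top','side'):
    im,d=capture(n)
    print(n,disc(n,d,(.518,.036),.0655,.0695+.005,.04),disc(n,d,(.652,.1),.075,.09,.035))
    T+=[rect(im,n,(.516,.040),.070),rect(im,n,(.650,.102),.0795)]
t=np.vstack([np.hstack(T[:2]),np.hstack(T[2:])])
for i in(0,1):
  for j in(0,1):
    cv2.circle(t,(140+280*i,140+280*j),(108,76)[i],(255,0,0),1); cv2.circle(t,(140+280*i,140+280*j),2,(255,0,0),-1)
save('r0',t)
E
```

```text
top (array([0.5161, 0.0363, 0.027 , 0.5159, 0.0363, 0.0707]), np.int64(786)) (array([0.6515, 0.0991, 0.0198, 0.6513, 0.0994, 0.0791]), np.int64(384))
side (array([0.5169, 0.0381, 0.0276, 0.5165, 0.0393, 0.0686]), np.int64(733)) (array([0.653 , 0.1009, 0.0192, 0.6524, 0.1019, 0.0772]), np.int64(372))
```

View pics/r0.png

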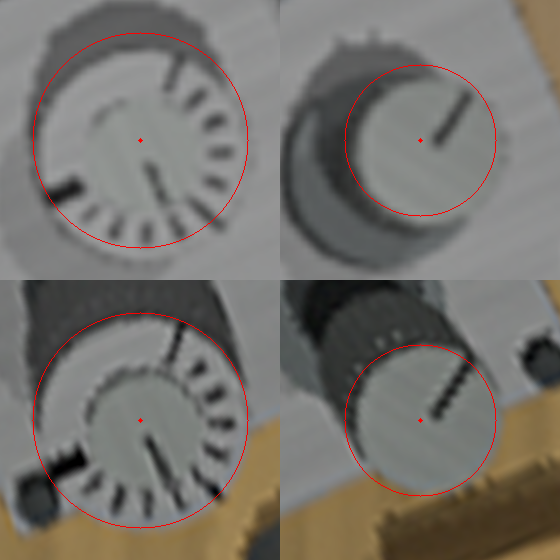

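Both cameras agree. The sleeve axis is at about (0.5165, 0.037) and the cap axis at (0.652, 0.100), 149 mm apart against a nominal 150. The index points to about -65° in world, where the fourth line after zero lies, so the value is 4 and needs +45° clockwise. The cap line is at about +50°, roughly 115° from home. I'll move above the sleeve.

arm_command(rows=[{"fingers": 100, "travel": [-49.9, 48.7, 4], "roll": 0}, {"fingers": 100, "travel": [-49.9, 48.7, 4], "roll": 0}, {"fingers": 100, "travel": [-49.9, 48.7, 4], "roll": 0}, {"fingers": 100, "travel": [-49.9, 48.7, 4], "roll": 0}, {"fingers": 100, "travel": [-49.9, 48.7, 4], "roll": 0}, {"fingers": 100, "travel": [-49.9, 48.7, 4], "roll": 0}, {"fingers": 100, "travel": [-49.9, 48.7, 4], "roll": 0}, {"fingers": 100, "travel": [-49.9, 48.7, 4], "roll": 0}, {"fingers": 100, "travel": [-49.9, 48.7, 4], "roll": 0}, {"fingers": 100, "travel": [-49.9, 48.7, 4], "roll": 0}])

```text
time_s: 1.9
tcp_pos: [0.4298, -0.1391, 0.1661]
ee_rot: [[-0.942, -0.335, 0.001], [-0.335, 0.942, -0.0], [-0.001, -0.001, -1.0]]
wrist_force: [1.3, -0.1, -0.4]
gripper_width: 1.004
```

arm_command(rows=[{"fingers": 100, "travel": [-14.1, 13.7, 2], "roll": 0}, {"fingers": 100, "travel": [-14.1, 13.7, 2], "roll": 0}, {"fingers": 100, "travel": [-14.1, 13.7, 2], "roll": 0}, {"fingers": 100, "travel": [-14.1, 13.7, 2], "roll": 0}, {"fingers": 100, "travel": [-14.1, 13.7, 2], "roll": 0}, {"fingers": 100, "travel": [-14.1, 13.7, 2], "roll": 0}, {"fingers": 100, "travel": [-14.1, 13.7, 2], "roll": 0}])

```text
time_s: 2.6
tcp_pos: [0.5156, 0.0346, 0.1456]
ee_rot: [[-0.943, -0.334, -0.0], [-0.334, 0.943, -0.0], [0.001, -0.0, -1.0]]
wrist_force: [0.3, -0.7, 0.9]
gripper_width: 1.001
```

```bash
python3 - <<'E'
from h import *
s=sense(); print(s['tcp_pos'],s['joints'])
print((s['ee_rot'].T@(np.array([.5165,.037,.052])-s['tcp_pos']))*100)
E
```

```text
[0.5156405  0.03461481 0.14562592] [ 2.18514535e+01  1.40297788e+01 -1.87323924e+01 -1.14752038e-03
 -5.72669522e+01 -9.23527531e+01]
[-0.16539393  0.19619018  9.36250832]
```

arm_command(rows=[{"fingers": 100, "travel": [-0.15, 0.2, 3], "roll": 0}, {"fingers": 100, "travel": [-0.15, 0.2, 5], "roll": 0}, {"fingers": 100, "travel": [-0.15, 0.2, 7], "roll": 0}, {"fingers": 100, "travel": [-0.15, 0.2, 8.5], "roll": 0}, {"fingers": 100, "travel": [-0.15, 0.2, 9.3], "roll": 0}, {"fingers": 100, "travel": [-0.15, 0.2, 9.3], "roll": 0}, {"fingers": 100, "travel": [-0.15, 0.2, 9.3], "roll": 0}])

```text
time_s: 3.3
tcp_pos: [0.5174, 0.0372, 0.0534]
ee_rot: [[-0.943, -0.334, 0.001], [-0.334, 0.943, 0.0], [-0.001, -0.0, -1.0]]
wrist_force: [0.1, 0.4, -0.1]
gripper_width: 0.998
```

arm_command(rows=[{"fingers": 64, "travel": [0, 0, 0], "roll": 0}, {"fingers": 64, "travel": [0, 0, 0], "roll": 0}, {"fingers": 58, "travel": [0, 0, 0], "roll": 0}, {"fingers": 58, "travel": [0, 0, 0], "roll": 0}, {"fingers": 58, "travel": [0, 0, 0], "roll": 0}, {"fingers": 58, "travel": [0, 0, 0], "roll": 0}])

```text
time_s: 3.9
tcp_pos: [0.5169, 0.0377, 0.0526]
ee_rot: [[-0.942, -0.334, 0.0], [-0.334, 0.942, 0.0], [-0.0, 0.0, -1.0]]
wrist_force: [-0.5, -0.6, 0.3]
gripper_width: 0.605
```

arm_command(rows=[{"fingers": 45, "travel": [0, 0, 0], "roll": 0}, {"fingers": 45, "travel": [0, 0, 0], "roll": 0}, {"fingers": 45, "travel": [0, 0, 0], "roll": 0}])

```text
time_s: 4.2
tcp_pos: [0.5169, 0.0376, 0.0526]
ee_rot: [[-0.942, -0.334, -0.0], [-0.334, 0.942, -0.0], [0.0, -0.0, -1.0]]
wrist_force: [-0.0, 0.7, 0.3]
gripper_width: 0.464
```

```bash
python3 - <<'E'
from h import *
im,d=capture('side'); im2,_=capture('top'); s=sense(); print(s['gripper_width'],s['wrist_force'],s['moment'])
u,v=px('side',s['tcp_pos']).astype(int); print(u,v,px('top',s['tcp_pos']))
a=cv2.resize(im[v-75:v+75,u-65:u+65],(400,461)); u,v=px('top',s['tcp_pos']).astype(int)
b=cv2.resize(im2[v-75:v+75,u-65:u+65],(400,461)); save('g1',np.hstack([a,b]))
E
```

```text
0.4555906521896832 [-0.79781796 -0.03404464  0.01137253] [-0.01670875 -0.01732363 -0.02585784]
308 207 [268.28723266 225.12830076]
```

View pics/g1.png

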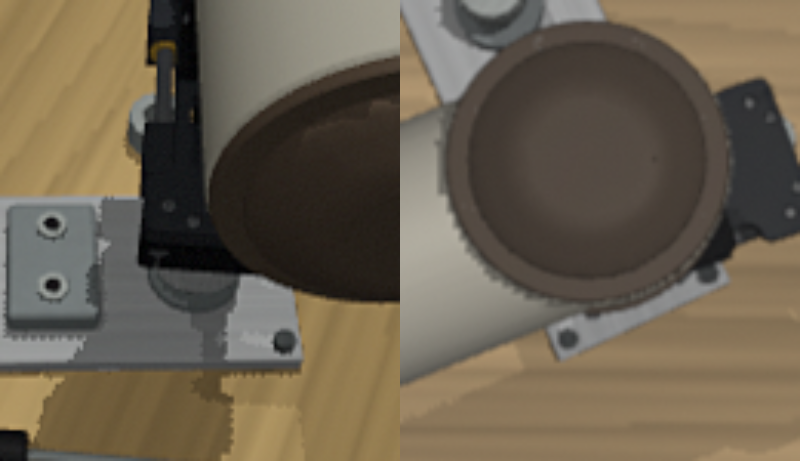

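The arm hides the sleeve in both views. The opening is not yet telling, so I close further to see where the fingers stop.

arm_command(rows=[{"fingers": 20, "travel": [0, 0, 0], "roll": 0}, {"fingers": 20, "travel": [0, 0, 0], "roll": 0}, {"fingers": 20, "travel": [0, 0, 0], "roll": 0}, {"fingers": 20, "travel": [0, 0, 0], "roll": 0}])

```text
time_s: 4.7
tcp_pos: [0.5169, 0.0376, 0.0526]
ee_rot: [[-0.943, -0.334, -0.0], [-0.334, 0.943, 0.0], [0.0, 0.0, -1.0]]
wrist_force: [0.7, -0.7, 0.3]
gripper_width: 0.224
```

```bash
python3 - <<'E'
from h import *
im,d=capture('side'); s=sense(); print(s['gripper_width'],s['tcp_pos'],s['effort'],s['moment'])
P=pts('side',d); u,v=308,207
for cu,cv_ in((150,200),(180,150),(180,200),(180,240),(180,260),(230,250),(195,290),(195,300),(160,290),(235,290)):
    a,b=int(u-65+cu/3.077),int(v-75+cv_/3.073); print((cu,cv_),P[b,a].round(3))
c=np.array([.5165,.037,0])
for z in(.012,.034,.07): print(z,(px('side',c+[0,0,z])-[u-65,v-75])*3.075)
for y in(-.0435,.0435):
  print('finger',(px('side',s['tcp_pos']+s['ee_rot']@[0,y,.011])-[u-65,v-75])*3.075)
a=cv2.resize(im[v-75:v+75,u-100:u+100],(800,600),interpolation=cv2.INTER_CUBIC); save('g2',a)
E
```

```text
0.21800839871170954 [0.51696829 0.03760555 0.05263255] [ 8.77109469e-04 -3.29951870e+01  1.39920366e+01  3.13559398e+00
 -7.84270233e-02 -9.01315025e-05] [ 0.00362359 -0.05744181  0.01993742]
(150, 200) [0.522 0.127 0.191]
(180, 150) [0.52  0.098 0.193]
(180, 200) [0.511 0.121 0.191]
(180, 240) [0.506 0.134 0.183]
(180, 260) [0.506 0.127 0.159]
(230, 250) [0.467 0.253 0.366]
(195, 290) [0.509 0.064 0.037]
(195, 300) [0.51  0.056 0.016]
(160, 290) [0.53  0.059 0.017]
(235, 290) [0.492 0.041 0.015]
0.012 [193.72416617 270.81910432]
0.034 [197.802714   249.25527917]
0.07 [204.97671888 211.32536063]
finger [198.82678804 177.4102855 ]
finger [197.23690663 311.9892099 ]
```

View pics/g2.png

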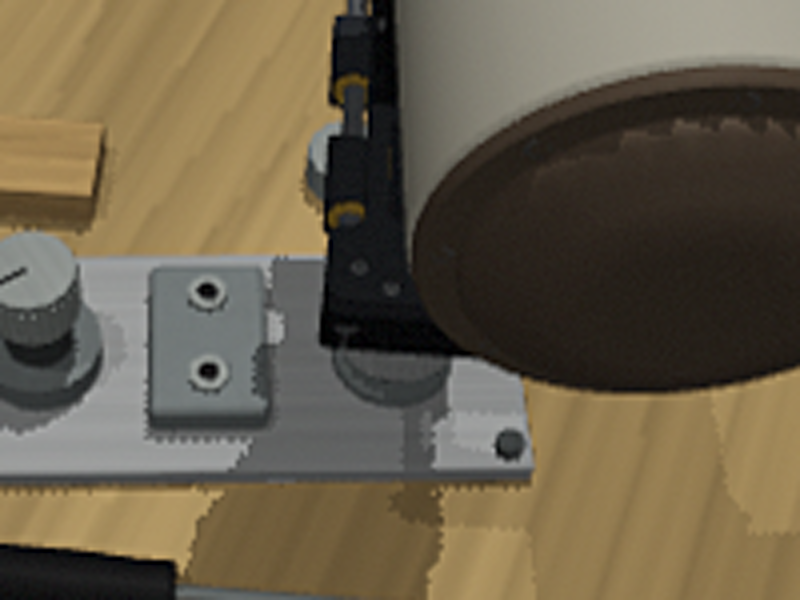

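arm_command(rows=[{"fingers": 0, "travel": [0, 0, 0], "roll": 0}, {"fingers": 0, "travel": [0, 0, 0], "roll": 0}, {"fingers": 0, "travel": [0, 0, 0], "roll": 0}, {"fingers": 0, "travel": [0, 0, 0], "roll": 0}])

```text
time_s: 5.15
tcp_pos: [0.5169, 0.0376, 0.0526]
ee_rot: [[-0.942, -0.334, -0.0], [-0.334, 0.942, -0.0], [0.0, -0.0, -1.0]]
wrist_force: [0.9, 0.4, 0.1]
gripper_width: 0.012
```

```bash
python3 - <<'E'
from h import *
s=sense(); print(s['gripper_width'],s['tcp_pos'],s['joints'],s['wrist_force'],s['moment'])
f=192/np.tan(np.radians(get_calibration('side')['fov_y']/2)); 
im,d=capture('side');P=pts('side',d)
# column profiles through body end: print y,z along rows
for u in (293,300,307):
  print(u,[tuple(P[v,u].round(3)) for v in range(205,232,2)])
E
```

```text
0.011610224701688774 [0.51691372 0.03761603 0.05260327] [ 2.21205971e+01  2.05867225e+01 -2.51486486e+01  9.96947805e-05
 -4.42660223e+01 -9.25933272e+01] [0.94735428 0.38238145 0.07259473] [-0.03513756 -0.01813724  0.05175223]
293 [(np.float64(0.515), np.float64(0.138), np.float64(0.193)), (np.float64(0.515), np.float64(0.139), np.float64(0.19)), (np.float64(0.515), np.float64(0.138), np.float64(0.186)), (np.float64(0.515), np.float64(0.136), np.float64(0.178)), (np.float64(0.515), np.float64(0.135), np.float64(0.171)), (np.float64(0.516), np.float64(0.13), np.float64(0.159)), (np.float64(0.516), np.float64(0.13), np.float64(0.155)), (np.float64(0.515), np.float64(0.129), np.float64(0.149)), (np.float64(0.536), np.float64(0.05), np.float64(0.015)), (np.float64(0.534), np.float64(0.055), np.float64(0.017)), (np.float64(0.533), np.float64(0.058), np.float64(0.016)), (np.float64(0.532), np.float64(0.059), np.float64(0.012)), (np.float64(0.531), np.float64(0.062), np.float64(0.01)), (np.float64(0.529), np.float64(0.066), np.float64(0.011))]
300 [(np.float64(0.508), np.float64(0.133), np
[... 907 characters left out ...]
loat64(0.499), np.float64(0.132), np.float64(0.186)), (np.float64(0.498), np.float64(0.132), np.float64(0.183)), (np.float64(0.498), np.float64(0.13), np.float64(0.175)), (np.float64(0.499), np.float64(0.125), np.float64(0.163)), (np.float64(0.499), np.float64(0.124), np.float64(0.158)), (np.float64(0.498), np.float64(0.123), np.float64(0.152)), (np.float64(0.509), np.float64(0.064), np.float64(0.053)), (np.float64(0.509), np.float64(0.063), np.float64(0.046)), (np.float64(0.508), np.float64(0.063), np.float64(0.039)), (np.float64(0.508), np.float64(0.062), np.float64(0.033)), (np.float64(0.509), np.float64(0.054), np.float64(0.013)), (np.float64(0.507), np.float64(0.06), np.float64(0.017))]
```

The fingers shut on nothing. The depth shows the gripper body's underside near z = 0.148, not the 0.112 I expected, so the real tips sit higher than the reported TCP suggests. I'll raise, open and turn the jaws sideways to the side camera, then measure the tips directly.

arm_command(rows=[{"fingers": 0, "travel": [0, 0, -4], "roll": 0}, {"fingers": 100, "travel": [0, 0, -6], "roll": -9}, {"fingers": 100, "travel": [0, 0, -6], "roll": -95}, {"fingers": 100, "travel": [0, 0, -6], "roll": -95}, {"fingers": 100, "travel": [0, 0, -6], "roll": -95}, {"fingers": 100, "travel": [0, 0, -6], "roll": -95}, {"fingers": 100, "travel": [0, 0, -6], "roll": -95}, {"fingers": 100, "travel": [0, 0, -6], "roll": -95}, {"fingers": 100, "travel": [0, 0, -6], "roll": -95}, {"fingers": 100, "travel": [0, 0, -6], "roll": -95}])

```text
time_s: 6.2
tcp_pos: [0.5169, 0.0376, 0.1126]
ee_rot: [[0.126, -0.992, -0.0], [-0.992, -0.126, -0.0], [0.0, 0.0, -1.0]]
wrist_force: [0.1, 0.1, 0.4]
gripper_width: 0.743
```

arm_command(rows=[{"fingers": 100, "travel": [0, 0, 0], "roll": -18}, {"fingers": 100, "travel": [0, 0, 0], "roll": -18}, {"fingers": 100, "travel": [0, 0, 0], "roll": -18}, {"fingers": 100, "travel": [0, 0, 0], "roll": -18}])

```text
time_s: 6.6
tcp_pos: [0.5168, 0.0376, 0.1126]
ee_rot: [[0.418, -0.908, -0.0], [-0.908, -0.418, 0.0], [-0.0, 0.0, -1.0]]
wrist_force: [0.1, 1.0, 0.7]
gripper_width: 0.988
```

```bash
python3 - <<'E'
from h import *
im,d=capture('side'); s=sense(); print(s['gripper_width'],s['tcp_pos'],s['ee_rot'].round(3).tolist(),s['joints'].round(1))
P=pts('side',d); np.save('P.npy',P)
a=im[90:290,180:446].copy(); a=cv2.resize(a,(798,600),interpolation=cv2.INTER_CUBIC)
for y in(-.0435,.0435):
  q=(px('side',s['tcp_pos']+s['ee_rot']@[0,y,.011])-[180,90])*3; cv2.circle(a,tuple(q.astype(int)),4,(255,0,0),1)
save('g3',a)
E
```

```text
0.9904852223018397 [0.51684432 0.03759306 0.11258744] [[0.418, -0.908, -0.0], [-0.908, -0.418, 0.0], [-0.0, 0.0, -1.0]] [ 22.1  16.2 -21.1  -0.  -52.7   2.6]
```

View pics/g3.png

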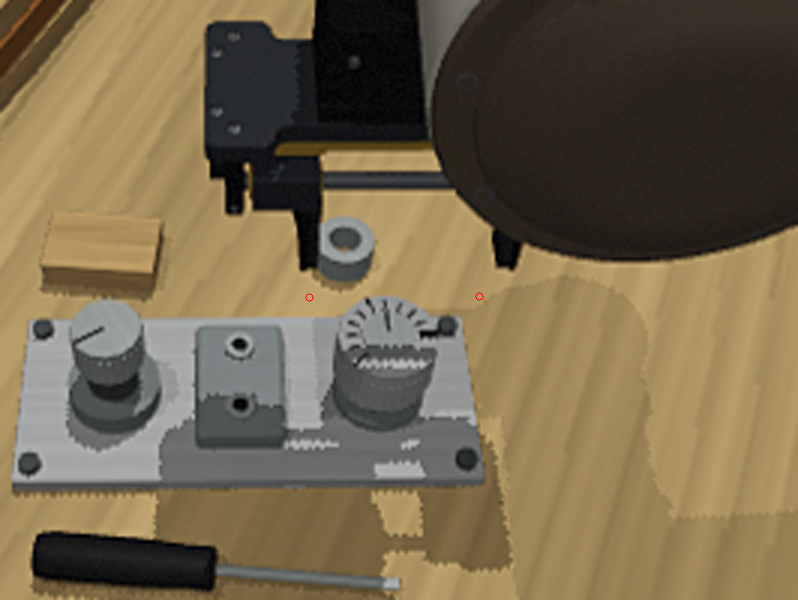

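```bash
python3 - <<'E'
from h import *
P=np.load('P.npy'); s=sense(); R=s['ee_rot'];t=s['tcp_pos']
for us,vs in((range(279,288,2),range(160,184,2)),(range(344,355,2),range(166,182,2))):
  for v in vs:
    print(v,[tuple((R.T@(P[v,u]-t)*1000).round().astype(int).tolist()) for u in us])
E
```

```text
160 [(-38, -56, -102), (-38, -54, -101), (-38, -51, -102), (-38, -49, -101), (-10, -43, -68)]
162 [(-12, -54, -67), (-11, -51, -66), (-12, -48, -67), (-11, -46, -66), (-10, -43, -65)]
164 [(-12, -54, -63), (-11, -51, -61), (-12, -48, -63), (-11, -45, -62), (138, -24, 115)]
166 [(-13, -54, -59), (-11, -51, -57), (-9, -48, -55), (-12, -45, -58), (115, -27, 92)]
168 [(7, -52, -31), (-12, -50, -54), (-10, -48, -51), (-10, -45, -52), (110, -27, 93)]
170 [(5, -52, -29), (-12, -50, -49), (-13, -48, -51), (-10, -45, -48), (106, -27, 93)]
172 [(1, -52, -29), (-11, -50, -45), (-10, -47, -43), (-9, -44, -42), (101, -28, 93)]
174 [(114, -41, 115), (-11, -50, -40), (-11, -47, -39), (-10, -44, -38), (95, -28, 92)]
176 [(111, -41, 118), (-12, -50, -37), (-10, -47, -35), (-10, -44, -34), (96, -27, 99)]
178 [(104, -41, 115), (-10, -49, -30), (-11, -47, -31), (-10, -43, -29), (96, -27, 105)]
180 [(99, -41, 114), (-11, -49, -26), (98, -34, 114), (98, -30, 114), (95, -27, 110)]
182 [(93, -42, 114), (95, -38, 116), (95, -34, 116), (95, -30, 116), (94, -27, 114)]
166 [(131, 86, 113), (-216, -35, -301), (-216, -34, -302), (-216, -32, -301), (-217, -31, -302), (-217, -30, -303)]
168 [(7, 43, -31), (-1, 43, -40), (-8, 44, -49), (-216, -32, -300), (-217, -31, -301), (-216, -30, -300)]
170 [(4, 43, -30), (-3, 43, -39), (-11, 43, -48), (-11, 46, -48), (-217, -31, -298), (-216, -30, -298)]
172 [(2, 43, -28), (-4, 44, -36), (-10, 44, -42), (-11, 47, -43), (-12, 49, -44), (118, 104, 115)]
174 [(113, 84, 115), (-8, 43, -36), (-10, 45, -39), (-10, 48, -38), (-11, 51, -39), (112, 103, 114)]
176 [(109, 84, 116), (-10, 43, -33), (-11, 46, -35), (-11, 49, -35), (-12, 51, -36), (107, 102, 113)]
178 [(102, 82, 113), (-11, 44, -30), (-10, 47, -29), (-12, 49, -31), (-12, 52, -32), (103, 101, 115)]
180 [(98, 82, 114), (98, 85, 114), (98, 89, 115), (-11, 50, -26), (99, 97, 115), (98, 101, 114)]
```

The depth puts both fingertips at tool z ≈ -27 mm, where the interface text says +11 mm, so the tips are about 37 mm higher than stated. Laterally they are centred within about 1 mm. I'll allow for this: for tips at z ≈ 0.041 I need a reported TCP z of about 0.014.

arm_command(rows=[{"fingers": 100, "travel": [0, 0, 3], "roll": 0}, {"fingers": 100, "travel": [0, 0, 5], "roll": 0}, {"fingers": 100, "travel": [0, 0, 6.5], "roll": 0}, {"fingers": 100, "travel": [0, 0, 7.5], "roll": 0}, {"fingers": 100, "travel": [0, 0, 8.5], "roll": 0}, {"fingers": 100, "travel": [0, 0, 9.3], "roll": 0}, {"fingers": 100, "travel": [0, 0, 9.8], "roll": 0}, {"fingers": 100, "travel": [0, 0, 9.8], "roll": 0}])

```text
time_s: 7.45
tcp_pos: [0.5167, 0.0375, 0.0141]
ee_rot: [[0.42, -0.907, -0.001], [-0.907, -0.42, -0.0], [-0.0, 0.001, -1.0]]
wrist_force: [-0.3, -0.1, 0.8]
gripper_width: 1.0
```

arm_command(rows=[{"fingers": 66, "travel": [0, 0, 0], "roll": 0}, {"fingers": 66, "travel": [0, 0, 0], "roll": 0}, {"fingers": 66, "travel": [0, 0, 0], "roll": 0}, {"fingers": 50, "travel": [0, 0, 0], "roll": 0}, {"fingers": 50, "travel": [0, 0, 0], "roll": 0}, {"fingers": 50, "travel": [0, 0, 0], "roll": 0}])

```text
time_s: 8.05
tcp_pos: [0.5174, 0.0378, 0.0148]
ee_rot: [[0.421, -0.907, 0.001], [-0.907, -0.421, 0.0], [0.0, -0.001, -1.0]]
wrist_force: [0.1, 0.1, 0.3]
gripper_width: 0.61
```

arm_command(rows=[{"fingers": 40, "travel": [0, 0, 0], "roll": 0}, {"fingers": 40, "travel": [0, 0, 0], "roll": 0}, {"fingers": 40, "travel": [0, 0, 0], "roll": 5}, {"fingers": 40, "travel": [0, 0, 0], "roll": 10}, {"fingers": 40, "travel": [0, 0, 0], "roll": 16}, {"fingers": 40, "travel": [0, 0, 0], "roll": 23}])

```text
time_s: 8.65
tcp_pos: [0.5179, 0.038, 0.0148]
ee_rot: [[0.029, -1.0, 0.002], [-1.0, -0.029, 0.001], [-0.0, -0.002, -1.0]]
wrist_force: [2.4, 1.2, -1.7]
gripper_width: 0.612
```

arm_command(rows=[{"fingers": 40, "travel": [0, 0, 0], "roll": 6}, {"fingers": 40, "travel": [0, 0, 0], "roll": 12}, {"fingers": 40, "travel": [0, 0, 0], "roll": 17}, {"fingers": 40, "travel": [0, 0, 0], "roll": 22}, {"fingers": 40, "travel": [0, 0, 0], "roll": 22}, {"fingers": 40, "travel": [0, 0, 0], "roll": 22}])

```text
time_s: 9.25
tcp_pos: [0.5184, 0.038, 0.0149]
ee_rot: [[-0.342, -0.94, 0.003], [-0.94, 0.342, 0.001], [-0.002, -0.002, -1.0]]
wrist_force: [4.8, 0.6, -2.9]
gripper_width: 0.612
```

```bash
python3 - <<'E'
from h import *
s=sense(); print(s['gripper_width'],s['tcp_pos'],s['wrist_force'],s['moment'],s['joints'].round(1))
E
```

```text
0.6120570644985731 [0.51835076 0.03795135 0.01488484] [ 4.782035    0.59929675 -2.92908537] [-0.02701905 -1.2216217   0.01684226] [ 22.1  23.8 -27.2   0.  -38.8 -42.1]
```

arm_command(rows=[{"fingers": 100, "travel": [0, 0, 0], "roll": 0}, {"fingers": 100, "travel": [0, 0, 0], "roll": 0}, {"fingers": 100, "travel": [0, 0, 0], "roll": 0}, {"fingers": 100, "travel": [0, 0, 0], "roll": 0}, {"fingers": 100, "travel": [0, 0, -3], "roll": 0}, {"fingers": 100, "travel": [0, 0, -7], "roll": 0}, {"fingers": 100, "travel": [0, 0, -11], "roll": 0}, {"fingers": 100, "travel": [0, 0, -13], "roll": -40}, {"fingers": 100, "travel": [0, 0, -13], "roll": -40}, {"fingers": 100, "travel": [0, 0, -13], "roll": -40}])

```text
time_s: 10.25
tcp_pos: [0.5167, 0.0377, 0.1456]
ee_rot: [[0.105, -0.994, 0.001], [-0.994, -0.105, 0.001], [-0.001, -0.001, -1.0]]
wrist_force: [0.2, 0.7, -0.8]
gripper_width: 1.003
```

```bash
python3 - <<'E'
from h import *
im,d=capture('side'); s=sense(); print(s['gripper_width'],s['tcp_pos'],s['wrist_force'])
a=rect(im,'side',(.5165,.037),.070); b=rect(im,'side',(.652,.1),.0795)
t=cv2.resize(np.hstack([a,b]),(800,400))
# angles of index (-65deg) line and of jig
save('s1',t)
E
```

```text
1.0001909650475092 [0.51649422 0.03757662 0.14503357] [ 0.86990403  0.26346912 -0.260095  ]
```

View pics/s1.png

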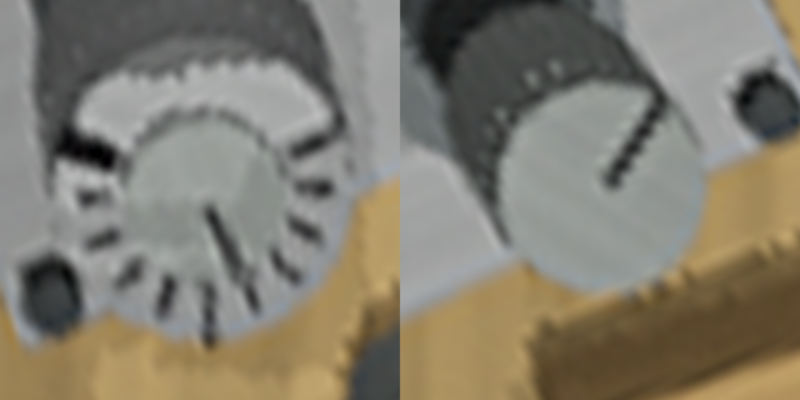

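The sleeve reads 6. Counting from the broad zero at (85,148), the sixth line at (250,295) meets the index line at (245,280). The cap line is unchanged. Next I move to the cap.

arm_command(rows=[{"fingers": 100, "travel": [-4.9, -14.2, 0], "roll": -35}, {"fingers": 100, "travel": [-4.9, -14.2, 0], "roll": -35}, {"fingers": 100, "travel": [-4.9, -14.2, 0], "roll": -35}, {"fingers": 100, "travel": [-4.9, -14.2, 0], "roll": -35}, {"fingers": 100, "travel": [-4.9, -14.2, 0], "roll": -35}, {"fingers": 100, "travel": [-4.9, -14.2, 0], "roll": -35}, {"fingers": 100, "travel": [-4.9, -14.2, 0], "roll": -35}])

```text
time_s: 11.0
tcp_pos: [0.6526, 0.0999, 0.1452]
ee_rot: [[0.649, -0.761, 0.0], [-0.761, -0.649, 0.0], [-0.0, -0.0, -1.0]]
wrist_force: [-0.2, -0.4, 1.1]
gripper_width: 0.999
```

```bash
python3 - <<'E'
from h import *
s=sense(); print(s['tcp_pos'],s['joints'].round(1))
print((s['ee_rot'].T@(np.array([.653,.101,.018])-s['tcp_pos']))*100)
E
```

```text
[0.65259637 0.09993318 0.14517445] [ 22.7  27.4   1.8  -0.  -64.4  17.8]
[-0.05466952 -0.09891344 12.71745431]
```

arm_command(rows=[{"fingers": 100, "travel": [-0.05, -0.1, 4], "roll": 0}, {"fingers": 100, "travel": [-0.05, -0.1, 7], "roll": 0}, {"fingers": 100, "travel": [-0.05, -0.1, 9], "roll": 0}, {"fingers": 100, "travel": [-0.05, -0.1, 10.5], "roll": 0}, {"fingers": 100, "travel": [-0.05, -0.1, 12], "roll": 0}, {"fingers": 70, "travel": [-0.05, -0.1, 12.7], "roll": 0}, {"fingers": 55, "travel": [-0.05, -0.1, 12.7], "roll": 0}, {"fingers": 50, "travel": [-0.05, -0.1, 12.7], "roll": 0}, {"fingers": 50, "travel": [-0.05, -0.1, 12.7], "roll": 0}])

```text
time_s: 11.9
tcp_pos: [0.6546, 0.1016, 0.0188]
ee_rot: [[0.651, -0.759, 0.002], [-0.759, -0.651, 0.001], [0.001, -0.002, -1.0]]
wrist_force: [-1.1, -0.3, -0.1]
gripper_width: 0.723
```

arm_command(rows=[{"fingers": 46, "travel": [0, 0, 0], "roll": 0}, {"fingers": 30, "travel": [0, 0, 0], "roll": 0}, {"fingers": 30, "travel": [0, 0, 0], "roll": 0}, {"fingers": 20, "travel": [0, 0, 0], "roll": 0}, {"fingers": 20, "travel": [0, 0, 0], "roll": 0}])

```text
time_s: 12.4
tcp_pos: [0.6532, 0.1009, 0.0178]
ee_rot: [[0.652, -0.759, -0.001], [-0.759, -0.652, -0.001], [-0.0, 0.001, -1.0]]
wrist_force: [-1.6, -2.0, 2.6]
gripper_width: 0.427
```

Gripped at 0.427 × 87 ≈ 37 mm, which fits the 38 mm cap. Screwing it down.

arm_command(rows=[{"fingers": 20, "travel": [0, 0, 0.01], "roll": 8}, {"fingers": 20, "travel": [0, 0, 0.02], "roll": 16}, {"fingers": 20, "travel": [0, 0, 0.03], "roll": 24}, {"fingers": 20, "travel": [0, 0, 0.04], "roll": 32}, {"fingers": 20, "travel": [0, 0, 0.05], "roll": 40}, {"fingers": 20, "travel": [0, 0, 0.06], "roll": 48}, {"fingers": 20, "travel": [0, 0, 0.07], "roll": 56}, {"fingers": 20, "travel": [0, 0, 0.08], "roll": 64}, {"fingers": 20, "travel": [0, 0, 0.09], "roll": 72}, {"fingers": 20, "travel": [0, 0, 0.1], "roll": 80}])

```text
time_s: 13.4
tcp_pos: [0.6545, 0.101, 0.0169]
ee_rot: [[-0.638, -0.77, 0.001], [-0.77, 0.638, -0.0], [-0.001, -0.001, -1.0]]
wrist_force: [0.2, -2.4, 1.6]
gripper_width: 0.429
```

```bash
python3 - <<'E'
from h import *
s=sense(); print(s['gripper_width'],s['tcp_pos'],s['wrist_force'],s['moment'],s['joints'].round(2),s['effort'][5])
E
```

```text
0.4289639905549289 [0.65451836 0.10098667 0.01693918] [ 0.23724166 -2.41500066  1.55330773] [-0.71826727 -0.07509498  0.02425861] [ 2.276e+01  3.466e+01 -5.810e+00  6.000e-02 -4.948e+01 -6.245e+01] 0.8420896343886852
```

arm_command(rows=[{"fingers": 20, "travel": [0, 0, 0.01], "roll": 5}, {"fingers": 20, "travel": [0, 0, 0.02], "roll": 10}, {"fingers": 20, "travel": [0, 0, 0.02], "roll": 15}, {"fingers": 20, "travel": [0, 0, 0.03], "roll": 20}, {"fingers": 20, "travel": [0, 0, 0.03], "roll": 24}])

```text
time_s: 13.9
tcp_pos: [0.6548, 0.1007, 0.0167]
ee_rot: [[-0.895, -0.446, 0.002], [-0.446, 0.895, -0.001], [-0.001, -0.001, -1.0]]
wrist_force: [1.7, -4.3, 1.5]
gripper_width: 0.422
```

```bash
python3 - <<'E'
from h import *
s=sense(); print(s['gripper_width'],s['tcp_pos'],s['wrist_force'],s['moment'],s['joints'].round(2),s['effort'][5])
E
```

```text
0.42238117467751785 [0.65481185 0.10069352 0.0167189 ] [ 1.73099079 -4.25231392  1.53860234] [-0.96485958 -0.29577954  0.02539744] [ 22.74  34.68  -5.81   0.09 -49.43 -86.31] 0.34109017811715603
```

arm_command(rows=[{"fingers": 20, "travel": [0, 0, 0.01], "roll": 4}, {"fingers": 20, "travel": [0, 0, 0.01], "roll": 7}, {"fingers": 20, "travel": [0, 0, 0.01], "roll": 7}])

```text
time_s: 14.2
tcp_pos: [0.6548, 0.1006, 0.0166]
ee_rot: [[-0.942, -0.336, 0.002], [-0.336, 0.942, -0.001], [-0.001, -0.001, -1.0]]
wrist_force: [2.2, -4.4, 1.5]
gripper_width: 0.427
```

```bash
python3 - <<'E'
from h import *
s=sense(); print(s['gripper_width'],s['tcp_pos'],s['wrist_force'],s['moment'],s['joints'].round(2),s['effort'][5])
E
```

```text
0.42676192978129135 [0.65483985 0.10061707 0.01662238] [ 2.21939018 -4.42078963  1.53238845] [-1.27867283 -0.47931731 -0.02973151] [ 2.273e+01  3.469e+01 -5.810e+00  9.000e-02 -4.942e+01 -9.313e+01] -0.13565934263169765
```

arm_command(rows=[{"fingers": 20, "travel": [0, 0, 0.01], "roll": 4}, {"fingers": 20, "travel": [0, 0, 0.01], "roll": 7}, {"fingers": 20, "travel": [0, 0, 0.01], "roll": 7}])

```text
time_s: 14.5
tcp_pos: [0.6549, 0.1005, 0.0165]
ee_rot: [[-0.976, -0.219, 0.002], [-0.219, 0.976, -0.001], [-0.002, -0.001, -1.0]]
wrist_force: [2.6, -5.0, 1.0]
gripper_width: 0.426
```

```bash
python3 - <<'E'
from h import *
s=sense(); print(s['gripper_width'],s['tcp_pos'],s['wrist_force'],s['moment'],s['joints'].round(2),s['effort'][5])
E
```

```text
0.42628880299120037 [0.65485304 0.10051629 0.01654129] [ 2.57837759 -5.02637785  1.03025463] [-1.47090527 -0.52217744 -0.07346256] [ 2.2720e+01  3.4690e+01 -5.8200e+00  1.0000e-01 -4.9410e+01 -1.0012e+02] -0.102650485932827
```

arm_command(rows=[{"fingers": 20, "travel": [0, 0, 0], "roll": 5}, {"fingers": 20, "travel": [0, 0, 0], "roll": 9}, {"fingers": 20, "travel": [0, 0, 0], "roll": 9}])

```text
time_s: 14.8
tcp_pos: [0.6557, 0.1004, 0.0166]
ee_rot: [[-0.998, -0.067, 0.003], [-0.067, 0.998, -0.001], [-0.003, -0.002, -1.0]]
wrist_force: [4.1, -4.9, 0.4]
gripper_width: 0.425
```

```bash
python3 - <<'E'
from h import *
s=sense(); print(s['gripper_width'],s['tcp_pos'],s['wrist_force'],s['moment'],s['joints'].round(2),s['effort'][5])
E
```

```text
0.42466306104682217 [0.65566739 0.10040972 0.01655799] [ 4.06901012 -4.90405875  0.39644696] [-1.67941862 -1.01312857  0.63706447] [  22.72   34.71   -5.8     0.19  -49.33 -108.99] -0.8892961218953133
```

arm_command(rows=[{"fingers": 20, "travel": [0, 0, 0], "roll": 5}, {"fingers": 20, "travel": [0, 0, 0], "roll": 9}, {"fingers": 20, "travel": [0, 0, 0], "roll": 9}])

```text
time_s: 15.1
tcp_pos: [0.6568, 0.1001, 0.0168]
ee_rot: [[-0.996, 0.09, 0.005], [0.09, 0.996, -0.001], [-0.005, -0.001, -1.0]]
wrist_force: [6.6, -7.5, -1.5]
gripper_width: 0.423
```

```bash
python3 - <<'E'
from h import *
s=sense(); print(s['gripper_width'],s['tcp_pos'],s['wrist_force'],s['moment'],s['joints'].round(2),s['effort'][5])
E
```

```text
0.4233753902401118 [0.6567677  0.1000713  0.01677848] [ 6.62622159 -7.53006819 -1.49734321] [-2.2279122  -1.71039274  0.65764199] [  22.68   34.73   -5.76    0.26  -49.26 -118.  ] -0.8383404091000557
```

The z moment rose to 0.65 N m and levelled off, so the cap is on its hard stop and the pads are slipping. I release and look to confirm.

arm_command(rows=[{"fingers": 20, "travel": [0, 0, 0], "roll": 0}, {"fingers": 20, "travel": [0, 0, 0], "roll": 0}, {"fingers": 100, "travel": [0, 0, 0], "roll": 0}, {"fingers": 100, "travel": [0, 0, 0], "roll": 0}, {"fingers": 100, "travel": [0, 0, 0], "roll": 0}, {"fingers": 100, "travel": [0, 0, 0], "roll": 0}, {"fingers": 100, "travel": [0, 0, -4], "roll": 0}, {"fingers": 100, "travel": [0, 0, -8], "roll": 0}, {"fingers": 100, "travel": [0, 0, -12], "roll": 0}, {"fingers": 100, "travel": [0, 0, -13], "roll": 0}])

```text
time_s: 16.1
tcp_pos: [0.6567, 0.1025, 0.1522]
ee_rot: [[-0.996, 0.092, 0.01], [0.092, 0.996, 0.003], [-0.01, 0.004, -1.0]]
wrist_force: [0.1, -0.2, -0.1]
gripper_width: 0.983
```

```bash
cat >> h.py <<'E'
def look(name):
    T=[]
    for n in('side','top'):
        im,d=capture(n); T+=[rect(im,n,(.517,.038),.070),rect(im,n,(.653,.101),.0785)]
    save(name,np.vstack([np.hstack(T[:2]),np.hstack(T[2:])])); s=sense(); print(s['time_s'],s['tcp_pos'],s['joints'].round(1),s['wrist_force'])
E
python3 -c "
from h import *
look('k1')"
```

```text
16.2 [0.65486341 0.10224832 0.14861237] [  22.8   27.4    2.3   -0.   -64.6 -118.1] [-1.30898339  0.23778624  0.06345651]
```

View pics/k1.png

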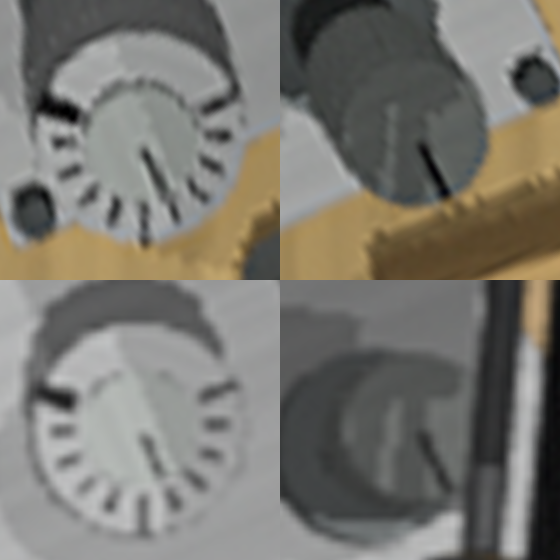

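The cap line is parallel to the index line, so it is home, and the sleeve is still at 6. I regrip and back off 90°.

arm_command(rows=[{"fingers": 100, "travel": [0, 0, 4], "roll": 0}, {"fingers": 100, "travel": [0, 0, 7], "roll": 0}, {"fingers": 100, "travel": [0, 0, 9], "roll": 0}, {"fingers": 100, "travel": [0, 0, 11], "roll": 0}, {"fingers": 100, "travel": [0, 0, 12.3], "roll": 0}, {"fingers": 70, "travel": [0, 0, 13], "roll": 0}, {"fingers": 55, "travel": [0, 0, 13], "roll": 0}, {"fingers": 50, "travel": [0, 0, 13], "roll": 0}, {"fingers": 50, "travel": [0, 0, 13], "roll": 0}])

```text
time_s: 17.1
tcp_pos: [0.6546, 0.1017, 0.0173]
ee_rot: [[-0.996, 0.093, 0.002], [0.093, 0.996, 0.001], [-0.002, 0.001, -1.0]]
wrist_force: [0.1, 0.8, 0.4]
gripper_width: 0.72
```

arm_command(rows=[{"fingers": 46, "travel": [0, 0, 0], "roll": 0}, {"fingers": 30, "travel": [0, 0, 0], "roll": 0}, {"fingers": 20, "travel": [0, 0, 0], "roll": 0}, {"fingers": 20, "travel": [0, 0, 0], "roll": 0}, {"fingers": 20, "travel": [0, 0, 0], "roll": 0}])

```text
time_s: 17.6
tcp_pos: [0.6538, 0.1003, 0.0165]
ee_rot: [[-0.996, 0.093, -0.0], [0.093, 0.996, -0.001], [0.0, -0.001, -1.0]]
wrist_force: [-0.5, -4.8, 2.5]
gripper_width: 0.431
```

arm_command(rows=[{"fingers": 20, "travel": [0, 0, -0.01], "roll": -8}, {"fingers": 20, "travel": [0, 0, -0.02], "roll": -16}, {"fingers": 20, "travel": [0, 0, -0.03], "roll": -24}, {"fingers": 20, "travel": [0, 0, -0.04], "roll": -32}, {"fingers": 20, "travel": [0, 0, -0.04], "roll": -40}, {"fingers": 20, "travel": [0, 0, -0.05], "roll": -48}, {"fingers": 20, "travel": [0, 0, -0.06], "roll": -56}, {"fingers": 20, "travel": [0, 0, -0.06], "roll": -64}, {"fingers": 20, "travel": [0, 0, -0.07], "roll": -72}, {"fingers": 20, "travel": [0, 0, -0.08], "roll": -80}])

```text
time_s: 18.6
tcp_pos: [0.6538, 0.1002, 0.0174]
ee_rot: [[-0.26, -0.966, -0.0], [-0.966, 0.26, -0.001], [0.001, -0.0, -1.0]]
wrist_force: [0.4, -4.6, 3.8]
gripper_width: 0.434
```

arm_command(rows=[{"fingers": 20, "travel": [0, 0, -0.01], "roll": -6}, {"fingers": 20, "travel": [0, 0, -0.02], "roll": -10}, {"fingers": 20, "travel": [0, 0, -0.02], "roll": -10}, {"fingers": 20, "travel": [0, 0, -0.02], "roll": -10}, {"fingers": 20, "travel": [0, 0, -0.02], "roll": -10}])

```text
time_s: 19.1
tcp_pos: [0.6539, 0.1002, 0.0176]
ee_rot: [[-0.093, -0.996, -0.0], [-0.996, 0.093, -0.001], [0.001, 0.0, -1.0]]
wrist_force: [0.3, -5.9, 2.8]
gripper_width: 0.429
```

```bash
python3 - <<'E'
from h import *
s=sense(); print(s['gripper_width'],s['tcp_pos'],s['wrist_force'],s['moment'],s['joints'].round(2),s['effort'][5])
E
```

```text
0.42851181773945846 [0.65386829 0.10018287 0.01758168] [ 0.29758916 -5.85505094  2.7517539 ] [-1.58989619  0.05504838  0.0347907 ] [ 22.72  34.6   -5.81   0.09 -49.63 -28.13] -0.04708563443273306
```

I release and look to check the angle, since the cap stays where it is left, then regrip at the same place.

arm_command(rows=[{"fingers": 100, "travel": [0, 0, 0], "roll": 0}, {"fingers": 100, "travel": [0, 0, 0], "roll": 0}, {"fingers": 100, "travel": [0, 0, 0], "roll": 0}, {"fingers": 100, "travel": [0, 0, 0], "roll": 0}, {"fingers": 100, "travel": [0, 0, -4], "roll": 0}, {"fingers": 100, "travel": [0, 0, -8], "roll": 0}, {"fingers": 100, "travel": [0, 0, -12], "roll": 0}, {"fingers": 100, "travel": [0, 0, -13], "roll": 0}])

```text
time_s: 19.9
tcp_pos: [0.6569, 0.1024, 0.1532]
ee_rot: [[-0.092, -0.996, 0.01], [-0.996, 0.092, 0.003], [-0.004, -0.01, -1.0]]
wrist_force: [0.6, -0.2, 0.5]
gripper_width: 0.986
```

```bash
python3 -c "
from h import *
look('k2')"
```

```text
20.0 [0.6549488  0.10217812 0.14958653] [ 22.8  27.3   2.3  -0.  -64.7 -28.1] [ 0.40860329 -0.08800597 -1.11598912]
```

View pics/k2.png

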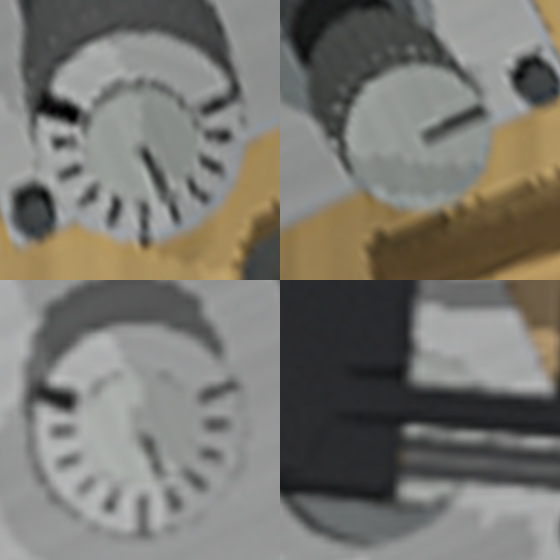

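The cap line is now at about +25° against about -65° at home, so it stands 90° back. The sleeve is still at 6. I regrip.

arm_command(rows=[{"fingers": 100, "travel": [0, 0, 4], "roll": 0}, {"fingers": 100, "travel": [0, 0, 7], "roll": 0}, {"fingers": 100, "travel": [0, 0, 9], "roll": 0}, {"fingers": 100, "travel": [0, 0, 11], "roll": 0}, {"fingers": 100, "travel": [0, 0, 12.3], "roll": 0}, {"fingers": 70, "travel": [0, 0, 13], "roll": 0}, {"fingers": 55, "travel": [0, 0, 13], "roll": 0}, {"fingers": 50, "travel": [0, 0, 13], "roll": 0}, {"fingers": 50, "travel": [0, 0, 13], "roll": 0}])

```text
time_s: 20.9
tcp_pos: [0.6546, 0.1017, 0.0183]
ee_rot: [[-0.093, -0.996, 0.002], [-0.996, 0.093, 0.001], [-0.001, -0.002, -1.0]]
wrist_force: [0.9, -0.3, -0.2]
gripper_width: 0.723
```

arm_command(rows=[{"fingers": 46, "travel": [0, 0, 0], "roll": 0}, {"fingers": 30, "travel": [0, 0, 0], "roll": 0}, {"fingers": 20, "travel": [0, 0, 0], "roll": 0}, {"fingers": 20, "travel": [0, 0, 0], "roll": 0}, {"fingers": 20, "travel": [0, 0, 0], "roll": 0}, {"fingers": 20, "travel": [0, 0, 0], "roll": 0}, {"fingers": 20, "travel": [0, 0, 0], "roll": 0}, {"fingers": 20, "travel": [0, 0, 0], "roll": 0}])

```text
time_s: 21.7
tcp_pos: [0.654, 0.1014, 0.0174]
ee_rot: [[-0.093, -0.996, 0.0], [-0.996, 0.093, 0.0], [-0.0, -0.0, -1.0]]
wrist_force: [-0.3, 0.5, 2.7]
gripper_width: 0.426
```

```bash
python3 - <<'E'
from h import *
for l in('spare_nut','screwdriver','offcut'):
    capture('side'); print(l,[(np.round(r['position'],3).tolist(),round(r['p'],2)) for r in search_frame('side',l)[:1]])
s=sense(); print(s['gripper_width'],s['tcp_pos'],s['wrist_force'],s['joint_velocities'].round(2),s['joints'].round(2))
if .40<s['gripper_width']<.46: print(finish_job())
E
```

```text
spare_nut [([0.574, -0.046, 0.018], 0.6)]
screwdriver [([0.587, 0.186, 0.029], 0.81)]
offcut []
0.428202730780384 [0.65404596 0.10145552 0.01744485] [-1.11480677  0.41251316  3.63975748] [-0.11 -0.03  0.04  0.04  0.05  0.02] [ 2.279e+01  3.461e+01 -5.790e+00  1.000e-02 -4.957e+01 -2.813e+01]
the job is handed in; nothing more can be done
None
```

I turned the sleeve from 4 to 6 and released it. I then screwed the cap down to its hard stop, backed it off 90°, regripped it and handed the job in at about 22 s. No verdict was reported.

**Last checks**
- **Sleeve:** both cameras show the sixth line at the index line, in the last picture before the final regrip.
- **Cap bottomed:** the wrist moment rose to about 0.65 N m and levelled off, and the cap's line was parallel to the index line.
- **Cap backed off:** its line is at about +25° in the world frame, against about -65° at home, so roughly 90° back.
- **Grip:** the fingers stopped at 0.43 of the stroke (about 37 mm on the 38 mm cap). Contact force was not measured directly, and the cap was not seen again after the final regrip.
- **Bystanders:** the nut and screwdriver are within about 3 mm of where they started. The offcut was not detected in the last look. No move came near it with the tips low.

**What disagreed:** the real fingertips stood about 37 mm higher than the stated tool geometry says. My first sleeve grasp therefore closed on air above the sleeve. I measured the offset from camera depth and used it for every later grasp.

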